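Rack the press dies by size

ROBOT

A 6-joint arm with a two-finger parallel gripper is mounted at the origin on the work surface. World frame = base frame: x ahead of the robot, y to its left, z up, the work surface at z = 0. Lengths are in m, angles in rad, forces in N, time in s.
With the tool pointing down it reaches from about 0.35 to 0.85 m from the base axis. Payload 8.1 kg.
Tool frame: the origin (TCP) lies on the mounting face of the last link; the fingertips stand 186 mm ahead of it and the grasp point (between the pads) lies 167 mm ahead of it (robot.finger_overhang is the distance from the TCP to the fingertips, in m); z points along the fingers, y is the line along which they close (so a half turn about z gives the same grasp; the last joint's range is limited). The gripper opens to 93 mm and grips with 3 to 60 N. Pads are 15 mm wide; open, the fingers measure 128 mm over their backs; the gripper's body (75 mm by 188 mm) begins 65 mm behind the grasp point.
Start: joints at [-1.297, 0.13, 1.488, -0, 1.523, -0.085], TCP at [0.211, -0.562, 0.405] pointing down, gripper open.
Joint ranges: [-2.96, 2.96], [-0.89, 2.26], [0.02, 2.5], [-1.34, 4.48], [0, 2.73], [-2.66, 2.66]. Speed limits (rad/s): [2.39, 2.39, 2.79, 3.14, 3.14, 3.14].

INTERFACE

Orientations are given as a rotation vector (axis times angle).
In Python, from plant import readout, read_camera, get_calibration, job, robot gives the robot as it stands.
- The arm moves only by the shell command python3 -m handwheel 'ROWS' [FORCE]. ROWS is JSON, a list of rows, each a list of 5 numbers: the shift along the world's x, y, z in cm, then the turn about the world's z in rad, then the closure, from 0 (fully open) to 1 (shut). In form: [[tx, ty, tz, spin, gripper], ...]. A call has 1 to 10 rows; each row shifts and turns the commanded pose from where the row before left it; what a row does not reach is not made up. A row lasts 1/8 s, in which the tool goes at most 62.5 mm and 10.7 degrees, less where a joint would pass 70% of its speed; a pose out of reach is approached as far as the arm can. A call is refused whole if a number of a shift passes 6.25 or a number of a turn 0.188, either way. A call with a gripper value outside its range is refused whole. The fingers move at their own pace and stop on an object; FORCE is the grip in N (left out, the last holds). Time passes only in rows, so rows that do not move let the fingers close. It gives the time, the measured TCP pose, the force, the opening and the grip force at its end, in the units of the state.
- readout.read_state(): the state, without advancing time (a new reading comes with each control period).
- read_camera(name): name is "scene" or "top" or "wrist"; returns the picture (400x640x3 uint8, red, green, blue); there is no depth.
- get_calibration(name): a dict with "fovy" (degrees; the focal length in pixels is half the picture's height over the tangent of half this angle, whatever the lens; pixels are square), "cx", "cy" (the principal point, pixels), "pose" (4x4, takes a point from camera to world coordinates). Camera axes: x right, y down, z forward; pixel columns grow to the right and rows downward; lengths in m; the calibration is good to about 2 mm. A picture is of the moment at which its call begins: read the wrist's pose just before it. get_calibration takes no time and is no camera call; for the wrist camera it gives the pose at the moment of the call.
- job.close_job(): hands the job in; it is judged then, once.
The state is a dict: "t": time; "q": joint angles; "dq": joint speeds; "joint_torque": joint torques, N m; "tool_pos": TCP position; "orientation": TCP orientation; "force": force on the tool from outside, world axes, zero at the start; "wrist_torque": the same for the moment, N m; "opening": finger opening in m; "gripper_force": force on a finger pad.
Only numpy, scipy, OpenCV 4.12 (cv2) and the standard library are available. Lean on these libraries where they do the work, as an engineer would, in place of code of your own. Each camera call takes 0.05 s, during which the arm holds its last target. There are 200 camera calls.

TASK

The four case-press dies are lying about on the bench: put them back on the die rail in order of diameter, one to a seat, with the smallest on the seat at the red-capped end and the largest at the other end. Each should stand flat and well centred on its rubber seat, shank up; set them down without dropping any, and leave the watch where it lies.

Things in the scene. Friction and masses are not known exactly. Their poses are not given: they have to be found in the camera images.
- die_22: Press die, smallest of four: white plastic disc 22 mm in diameter, 14 mm thick, lying flat, with a round steel shank, 12 mm in diameter and 30 mm tall, rising from the middle of its top (44 mm tall in all, thin black O-ring near the top). Loose, 30 to 105 g; starts on the bench, shank up. Origin: centre of the disc's underside; z up the shank. The shank is the natural grip.
- die_34: Press die, second smallest of four: white plastic disc 34 mm in diameter, 14 mm thick, lying flat, with a round steel shank, 12 mm in diameter and 30 mm tall, rising from the middle of its top (44 mm tall in all, thin black O-ring near the top). Loose, 30 to 105 g; starts on the bench, shank up. Origin: centre of the disc's underside; z up the shank. The shank is the natural grip.
- die_46: Press die, second largest of four: white plastic disc 46 mm in diameter, 14 mm thick, lying flat, with a round steel shank, 12 mm in diameter and 30 mm tall, rising from the middle of its top (44 mm tall in all, thin black O-ring near the top). Loose, 30 to 105 g; starts on the bench, shank up. Origin: centre of the disc's underside; z up the shank. The shank is the natural grip.
- die_58: Press die, largest of four: white plastic disc 58 mm in diameter, 14 mm thick, lying flat, with a round steel shank, 12 mm in diameter and 30 mm tall, rising from the middle of its top (44 mm tall in all, thin black O-ring near the top). Loose, 30 to 105 g; starts on the bench, shank up. Origin: centre of the disc's underside; z up the shank. The shank is the natural grip.
- seat_1: Seat 1 of 4 alike: black rubber pad, 62 mm in diameter, flat top 14 mm above the bench, on the die rail: a fixed bare aluminium bar, 80 mm wide, 298 long, 12 high, lying crosswise before the robot. Seats stand 70 mm apart in the order 1, 2, 3, 4 along the rail (4 at its left end, +y). Origin: centre of the pad's top; y along the rail, z up.
- seat_2: Seat 2 of 4 alike: black rubber pad, 62 mm in diameter, flat top 14 mm above the bench, on the die rail: a fixed bare aluminium bar, 80 mm wide, 298 long, 12 high, lying crosswise before the robot. Seats stand 70 mm apart in the order 1, 2, 3, 4 along the rail (4 at its left end, +y). Origin: centre of the pad's top; y along the rail, z up.
- seat_3: Seat 3 of 4 alike: black rubber pad, 62 mm in diameter, flat top 14 mm above the bench, on the die rail: a fixed bare aluminium bar, 80 mm wide, 298 long, 12 high, lying crosswise before the robot. Seats stand 70 mm apart in the order 1, 2, 3, 4 along the rail (4 at its left end, +y). Origin: centre of the pad's top; y along the rail, z up.
- seat_4: Seat 4 of 4 alike: black rubber pad, 62 mm in diameter, flat top 14 mm above the bench, on the die rail: a fixed bare aluminium bar, 80 mm wide, 298 long, 12 high, lying crosswise before the robot. Seats stand 70 mm apart in the order 1, 2, 3, 4 along the rail (4 at its left end, +y). Origin: centre of the pad's top; y along the rail, z up.
- red_cap: Red plastic cap on one end of the die rail, 84 mm across the rail, 14 mm along it, 16 mm high, fixed; the other end has the same cap in black. It may be at either end: 51 mm from the centre of the seat next to it. Origin: centre of its underside.
- watch: Steel watch head without strap, black dial up, 41 mm in diameter and 11 mm thick, lying loose on the bench to one side of the rail; to be left where it lies. (A fixed white plastic case holder, 70 x 56 x 31 mm, stands on the other side.) Origin: centre of its underside.
Not all that is in view belongs to the job. What is shaped like the die_58 but blue or orange is not meant.

How it is judged:
By the outcome, as a careful person would: the job done as asked, in the order asked, and still so for the second after the job is handed in, with the robot touching nothing.
It also fails if it takes over 88 s, if anything falls off the work surface, if the arm or the gripper's body presses on something with over 40 N, if the wrist force passes 120 N, or if a joint passes its speed limit or range.

## Working session

There is one attempt and no reset: what is moved stays moved. The work goes in short steps, Python scripts to look and compute and a shell command to move; the robot and the scene stay as the last step left them, time stands still between calls to the robot, and variables do not carry over. Pictures are saved under pics/ and viewed, at most 14 in all, crops included, and the job is handed in when it is done.

```bash
mkdir -p pics; ls; cat > h.py <<'E'
import numpy as np,cv2
from plant import readout, read_camera, get_calibration, job, robot
def grab(n,f):
    im=read_camera(n); cv2.imwrite(f'pics/{f}.png',im[:,:,::-1]); return im
def ray(n,u,v,z,c=None):
    c=c or get_calibration(n); f=200/np.tan(np.radians(c['fovy'])/2); P=np.array(c['pose'])
    d=P[:3,:3]@np.array([(u-c['cx'])/f,(v-c['cy'])/f,1]); o=P[:3,3]
    return (o+d*(z-o[2])/d[2])
E
python3 - <<'E'
from h import *
for n in ('top','scene','wrist'):
    grab(n,n+'0'); print(n,get_calibration(n))
print(readout.read_state())
E
```

```text
pics
top {'fovy': 43.06134078591806, 'cx': 329.38471650031363, 'cy': 194.3155189312449, 'pose': array([[ 0.00454263, -0.99240955,  0.12289287,  0.34003411],
       [-0.99996146, -0.00543138, -0.00689782, -0.02140728],
       [ 0.00751294, -0.1228568 , -0.99239597,  1.44815005],
       [ 0.        ,  0.        ,  0.        ,  1.        ]])}
scene {'fovy': 48.78015112546931, 'cx': 315.87206587930245, 'cy': 207.43741467304935, 'pose': array([[ 0.7315764 ,  0.50613352, -0.45675467,  0.99122531],
       [ 0.68169614, -0.53393559,  0.50020312, -0.49875095],
       [ 0.00929199, -0.67730469, -0.73564394,  0.77705993],
       [ 0.        ,  0.        ,  0.        ,  1.        ]])}
wrist {'fovy': 71.15689449691895, 'cx': 319.39162647484227, 'cy': 204.7352856112809, 'pose': array([[ 0.35178853, -0.89288269, -0.28107888,  0.28972907],
       [-0.93607782, -0.33612301, -0.10382503, -0.53292038],
       [-0.0017735 ,  0.29963617, -0.9540519 ,  0.3834762 ],
       [ 0.        ,  0.        ,  0.        ,  1.        ]])}
{'t': 0.15, 'q': array([-1.29740653e+00,  1.31038497e-01,  1.48900712e+00,  4.37990048e-05,
        1.52298512e+00, -8.53988225e-02]), 'dq': array([-0.00031646, -0.00108561, -0.00244216, -0.00115246, -0.00046732,
       -0.00011733]), 'joint_torque': array([ 1.47115825e-03, -5.60474932e+01, -4.92335737e+01,  7.68747926e-02,
        3.05534236e-02, -1.29728874e-04]), 'tool_pos': array([ 0.21067   , -0.56162721,  0.40390995]), 'orientation': array([-3.08976401e+00, -5.60306312e-01,  1.43536476e-04]), 'force': array([-0.30412212, -0.34729434, -0.49061206]), 'wrist_torque': array([-0.01784276, -0.02989485,  0.00890745]), 'gripper_force': 0.0, 'opening': 0.09308258010855894}
```

View pics/top0.png

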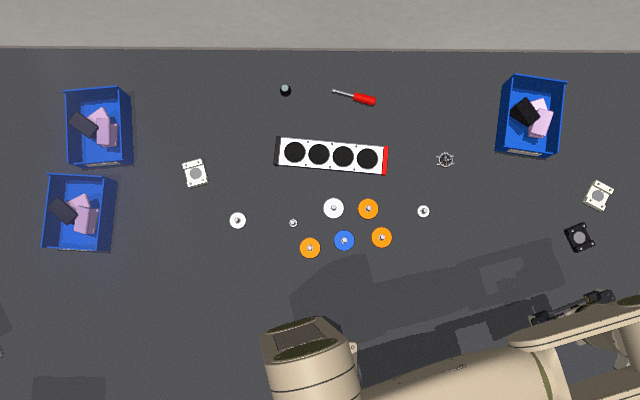

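View pics/scene0.png

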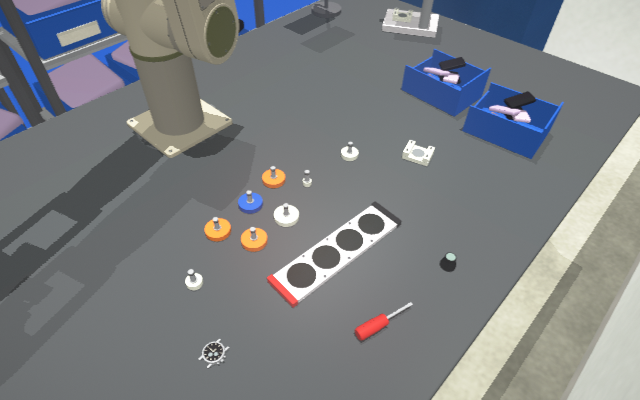

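The top picture shows:
- **White dies:** (238,220), (293,223) the smallest, (333,208) the largest, and (423,211).
- **Decoys:** orange at (369,208), (310,248) and (382,237), blue at (344,240).
- **Other white things:** case holder at (195,173), and another on a stand at (598,195).
- **Rail:** seats at (295..368, ~155), with the red cap on the right (-y), so seat 1 takes die_22.

Next I measure the dies and seats and make one close crop.

```bash
python3 - <<'E'
from h import *
im=cv2.imread('pics/top0.png'); g=im.astype(int)
c=get_calibration('top'); f=200/np.tan(np.radians(c['fovy'])/2)
for nm,(u,v) in dict(A=(238,220),B=(293,223),C=(333,208),D=(423,211)).items():
    s=im[v-20:v+20,u-20:u+20].astype(float).mean(2); m=(s>115).astype(np.uint8)
    n,l,st,ce=cv2.connectedComponentsWithStats(m); 
    k=1+np.argmax(st[1:,4]); hull=cv2.convexHull(np.argwhere(l==k)[:,::-1].astype(np.int32)); 
    (cx,cy),r=cv2.minEnclosingCircle(hull); 
    p=ray('top',u-20+cx,v-20+cy,.014,c); D=np.linalg.norm(p-c['pose'][:3,3])
    print(nm,st[k],(u-20+cx,v-20+cy),p[:2].round(4),'diam mm',2*r*D/f*1e3,'area-d',2*np.sqrt(cv2.contourArea(hull)/np.pi)*D/f*1e3)
for u,v in ((295,152),(319,154),(343.5,156),(367.5,158.5)):
    s=im[v.__int__()-13:int(v)+14,int(u)-13:int(u)+14].astype(float).mean(2); m=(s<80).astype(np.uint8)
    n,l,st,ce=cv2.connectedComponentsWithStats(m); k=l[13,13]
    q=ce[k]+[int(u)-13,int(v)-13]; print(q,st[k],ray('top',*q,.014,c)[:2].round(4))
for nm,u,v in(('watch',445,159),('holder',195,173),('blue',344,240),('or',369,208),('or',310,248)): print(nm,ray('top',u,v,.014,c)[:2].round(3))
cv2.imwrite('pics/crop0.png',cv2.resize(im[130:260,220:440],None,fx=3.6,fy=3.6,interpolation=cv2.INTER_CUBIC))
E
```

```text
A [ 11  12  17  17 215] (237.1685390472412, 219.91011238098145) [0.4432 0.2292] diam mm 48.55237188914455 area-d 46.68506872867971
B [16 15  8  9 47] (292.5, 222.125) [0.4378 0.0726] diam mm 23.616129075710816 area-d 20.65647561010783
C [ 10   9  21  22 346] (332.6971836090088, 207.528169631958) [ 0.4799 -0.041 ] diam mm 60.3148792489327 area-d 58.182259880195865
D [ 14  14  13  12 116] (422.9736843109131, 210.60526275634766) [ 0.4724 -0.2977] diam mm 35.789317654771224 area-d 34.15827699531003
[294.23312883 151.59509202] [  2   3  21  20 326] [0.641  0.0704]
[318.396875 153.75    ] [  3   3  20  20 320] [0.6351 0.0008]
[342.57632399 155.95327103] [  3   3  20  20 321] [ 0.6291 -0.0688]
[366.69254658 158.2826087 ] [  3   4  21  20 322] [ 0.6227 -0.1383]
watch [ 0.622 -0.364]
holder [0.577 0.353]
blue [ 0.388 -0.073]
or [ 0.479 -0.144]
or [0.365 0.022]
```

View pics/crop0.png

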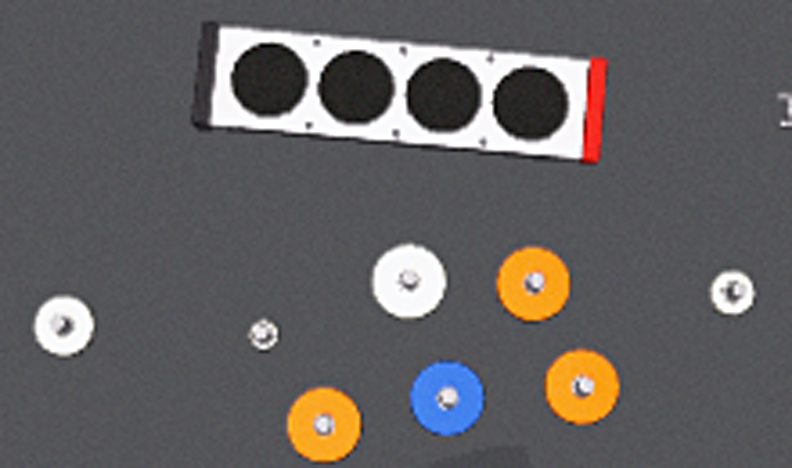

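Sizes come out as A=46, B=22, C=58 and D=34, with seat spacing 69.9 mm as stated. The crop shows bare white discs with the orange and blue ones clearly apart. I'll grip across the rail, with the tool's y along x, and start with D (die_34).

```bash
python3 -m handwheel '[[3.28,3.3,-1.6,0.141,0],[3.28,3.3,-1.6,0.141,0],[3.28,3.3,-1.6,0.141,0],[3.28,3.3,-1.6,0.141,0],[3.28,3.3,-1.6,0.141,0],[3.28,3.3,-1.6,0.141,0],[3.28,3.3,-1.6,0.141,0],[3.28,3.3,-1.6,0.141,0],[0,0,0,0,0],[0,0,0,0,0]]' 20
python3 - <<'E'
from h import *
s=readout.read_state(); print(s['tool_pos'],s['orientation'],s['q'])
c=get_calibration('wrist'); grab('wrist','w1')
P=c['pose'];f=200/np.tan(np.radians(c['fovy'])/2)
for p in ((.4724,-.2977,.014),(.4724,-.2977,.044),(.6227,-.1383,.014)):
    d=P[:3,:3].T@(np.array(p)-P[:3,3]); print(d[0]/d[2]*f+c['cx'],d[1]/d[2]*f+c['cy'])
E
```

```text
t: 1.4
tool_pos: [0.4729, -0.2979, 0.2767]
orientation: [-2.313, -2.125, 0.001]
force: [-0.1, -0.5, 0.7]
opening: 0.0933
gripper_force: 0.0
[ 0.47293322 -0.297909    0.27668529] [-2.31319918e+00 -2.12524458e+00  8.28957804e-04] [-6.53698811e-01  1.18674290e-01  1.74073344e+00 -4.83286715e-04
  1.28259750e+00 -5.68918002e-01]
318.4425351738185 211.991840305698
318.3345217680497 223.97999578149856
504.6121536552783 -9.705507934776534
```

View pics/w1.png

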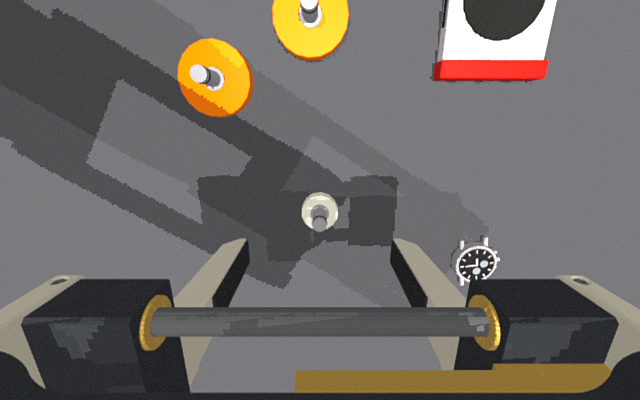

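The wrist view shows the die_34 disc at (320,210) against a predicted (318,212), so the two cameras agree within 2 mm. The watch is at (475,263), clear of the fingers, and the orange decoys are further up. I'll go down and grip.

```bash
python3 -m handwheel '[[0.05,0.1,-3,0,0],[0,0,-3,0,0],[0,0,-1.25,0,0],[0,0,0,0,0.5],[0,0,0,0,1],[0,0,0,0,1],[0,0,0,0,1],[0,0,0,0,1],[0,0,0,0,1]]' 20
```

```text
t: 2.58
tool_pos: [0.4737, -0.2967, 0.2043]
orientation: [2.313, 2.126, 0.0]
force: [-0.0, 0.3, 0.5]
opening: 0.0377
gripper_force: 0.0
```

```bash
python3 -m handwheel '[[0,0,0,0,1],[0,0,0,0,1],[0,0,0,0,1],[0,0,0,0,1],[0,0,2,0,1],[0,0,3,0,1],[0,0,3,0,1],[0,0,0,0,1]]' 20
python3 - <<'E'
from h import *
print(get_calibration('wrist')['pose']); grab('wrist','w2')
E
```

```text
t: 3.58
tool_pos: [0.4748, -0.2977, 0.2888]
orientation: [2.308, 2.121, 0.002]
force: [-0.7, 0.7, 0.1]
opening: 0.0113
gripper_force: 20.0
[[ 0.99650935 -0.08138401 -0.01859476  0.48216149]
 [-0.08318453 -0.94925745 -0.30329955 -0.21471003]
 [ 0.00703252  0.30378764 -0.95271382  0.26807272]
 [ 0.          0.          0.          1.        ]]
```

View pics/w2.png

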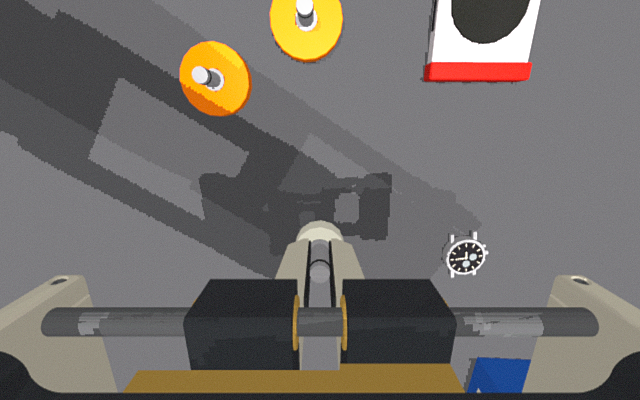

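die_34 is held (opening 11.3 mm), with its disc front edge visible at (320,222). Next I carry it to a hover over seat 2.

```bash
python3 -m handwheel '[[2.6,3.8,0,0,1],[2.6,3.8,0,0,1],[2.6,3.8,0,0,1],[2.6,3.8,0,0,1],[2.6,3.8,0,0,1],[2.6,3.9,0,0,1],[0,0,-2.5,0,1],[0,0,-2,0,1],[0,0,0,0,1],[0,0,0,0,1]]'
python3 - <<'E'
from h import *
print(repr(get_calibration('wrist'))); grab('wrist','w3'); print(readout.read_state()['tool_pos'])
grab('scene','s3')
E
```

```text
t: 4.88
tool_pos: [0.6295, -0.0684, 0.2394]
orientation: [-2.314, -2.125, 0.0]
force: [-0.0, -0.3, 0.3]
opening: 0.0114
gripper_force: 20.0
{'fovy': 71.15689449691895, 'cx': 319.39162647484227, 'cy': 204.7352856112809, 'pose': array([[ 9.96446535e-01, -8.05522157e-02, -2.46098141e-02,
         6.36736078e-01],
       [-8.42247741e-02, -9.50503610e-01, -2.99080383e-01,
         1.46240167e-02],
       [ 6.99870371e-04,  3.00090367e-01, -9.53910521e-01,
         2.18951170e-01],
       [ 0.00000000e+00,  0.00000000e+00,  0.00000000e+00,
         1.00000000e+00]])}
[ 0.62978002 -0.06846374  0.24009539]
```

View pics/w3.png

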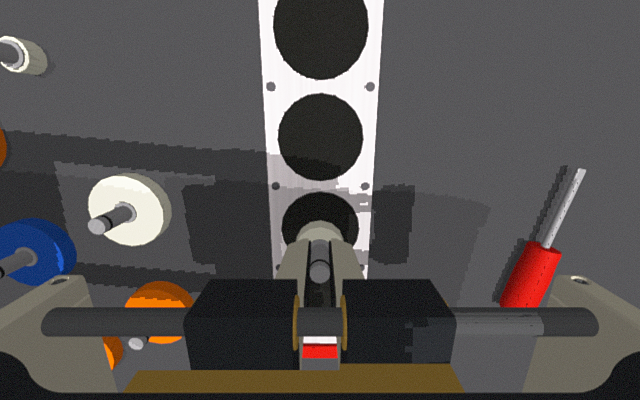

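The disc is over seat 2, which is the dark arc at (320,215); seats 3 and 4 are at (320,137) and (320,27). I measure the seats and the held disc in this same picture.

```bash
cat >> h.py <<'E'
from scipy.optimize import least_squares
def fitc(n,uv,z,r,c):
    "fit circle of known radius r at height z to edge pixels"
    p=np.array([ray(n,u,v,z,c)[:2] for u,v in uv])
    s=least_squares(lambda q:np.hypot(*(p-q).T)-r,p.mean(0)+[0,-.005],loss='soft_l1',f_scale=.0005)
    return s.x,np.sqrt(np.mean(s.fun**2))
E
python3 - <<'E'
from h import *
im=cv2.imread('pics/w3.png'); c=get_calibration('wrist'); hs=im.astype(int).mean(2)
m=(hs<60).astype(np.uint8)
S=[]
for (u,v) in ((320,27),(320,137)):
    k=cv2.connectedComponents(m)[1]; b=(k==k[v,u]).astype(np.uint8)
    ct=max(cv2.findContours(b,cv2.RETR_EXTERNAL,cv2.CHAIN_APPROX_NONE)[0],key=len)[:,0]
    ct=ct[(ct[:,1]>2)]
    x,e=fitc('wrist',ct,.014,.031,c); S.append(x); print(x.round(4),e)
print('seat2 extrap',2*S[1]-S[0], 'S3-along', S[1]+.07*(S[1]-S[0])/np.linalg.norm(S[1]-S[0]))
# seat2 upper arc
ed=[]
for u in range(292,349,4):
    col=hs[180:215,u]; g=np.diff(col); ed.append((u,180.5+np.argmin(g)))
print(ed[::4],fitc('wrist',ed,.014,.031,c))
ed=[]
for u in range(302,340,3):
    col=hs[205:243,u]; g=np.diff(col); ed.append((u,205.5+np.argmax(g)))
print(ed)
for zt in (.0495,.048): print(fitc('wrist',ed,zt,.017,c))
E
```

```text
[0.6431 0.0704] 0.000871504927508842
[ 0.637  -0.0008] 0.00120407096210887
seat2 extrap [ 0.63084118 -0.07201964] S3-along [ 0.63096872 -0.0705372 ]
[(292, np.float64(202.5)), (308, np.float64(192.5)), (324, np.float64(192.5)), (340, np.float64(196.5))] (array([ 0.63077519, -0.07030646]), np.float64(0.00036155230983464813))
[(302, np.float64(226.5)), (305, np.float64(224.5)), (308, np.float64(223.5)), (311, np.float64(221.5)), (314, np.float64(220.5)), (317, np.float64(220.5)), (320, np.float64(219.5)), (323, np.float64(220.5)), (326, np.float64(221.5)), (329, np.float64(222.5)), (332, np.float64(223.5)), (335, np.float64(226.5)), (338, np.float64(228.5))]
(array([ 0.63052971, -0.06646165]), np.float64(0.00028951486809899513))
(array([ 0.63049235, -0.06701038]), np.float64(0.00028373452596947756))
```

x agrees within about 0.5 mm. The lower disc rim, which is the one seen at the top of the arc, puts y about 1 mm too far to -y. I'll correct and lower gently.

```bash
python3 -m handwheel '[[0.07,0.07,-1,0,1],[0,0,-0.7,0,1],[0,0,-0.2,0,1],[0,0,-0.1,0,1],[0,0,0,0,1],[0,0,-0.1,0,1],[0,0,0,0,1]]'
```

```text
t: 5.85
tool_pos: [0.6303, -0.0671, 0.2183]
orientation: [2.313, 2.126, 0.0]
force: [0.2, -0.2, -1.5]
opening: 0.0116
gripper_force: 20.0
```

```bash
python3 -m handwheel '[[0,0,-0.05,0,1],[0,0,0,0,1],[0,0,0,0,1]]'; python3 -m handwheel '[[0,0,-0.05,0,1],[0,0,0,0,1],[0,0,0,0,1]]'
```

```text
t: 6.22
tool_pos: [0.6304, -0.0671, 0.2181]
orientation: [2.313, 2.126, 0.0]
force: [-2.0, 1.2, 4.1]
opening: 0.0114
gripper_force: 20.0
t: 6.6
tool_pos: [0.6304, -0.0671, 0.2181]
orientation: [2.312, 2.126, 0.0]
force: [-4.5, 1.7, 9.0]
opening: 0.0111
gripper_force: 20.0
```

Contact. I release and lift straight up.

```bash
python3 -m handwheel '[[0,0,0.05,0,0.9],[0,0,0,0,0.5],[0,0,0,0,0.5],[0,0,0,0,0.5],[0,0,0,0,0.5],[0,0,2,0,0.5],[0,0,4,0,0.5],[0,0,4,0,0.5],[0,0,0,0,0.5],[0,0,0,0,0.5]]'
python3 - <<'E'
from h import *
grab('wrist','w4'); grab('top','t4')
c=get_calibration('wrist');P=c['pose'];f=200/np.tan(np.radians(c['fovy'])/2)
for p in ((.6309,-.0703,.014),(.6309,-.0703,.028)):
    d=P[:3,:3].T@(np.array(p)-P[:3,3]); print(d[0]/d[2]*f+c['cx'],d[1]/d[2]*f+c['cy'])
E
```

```text
t: 7.85
tool_pos: [0.6303, -0.0671, 0.3185]
orientation: [2.312, 2.126, 0.001]
force: [0.6, 0.4, -0.6]
opening: 0.0462
gripper_force: 0.0
320.7918088776541 202.8413877583153
320.8420302877377 206.91737573990792
```

View pics/w4.png

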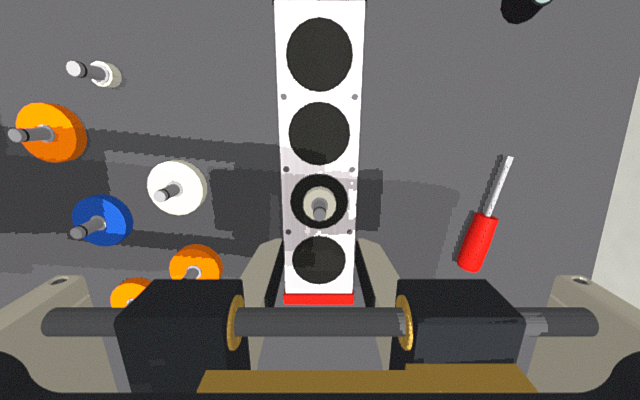

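die_34 stands on seat 2 at (320,203), looking concentric. I check it numerically, and get the other dies' and seats' positions from the same picture.

```bash
cat >> h.py <<'E'
def proj(p,c):
    P=c['pose'];f=200/np.tan(np.radians(c['fovy'])/2); d=(np.asarray(p)-P[:3,3])@P[:3,:3]
    return np.c_[d[:,0]/d[:,2]*f+c['cx'],d[:,1]/d[:,2]*f+c['cy']]
def cyl(ct,c,r,z0,z1,x0,vmax=400):
    "fit xy of an upright cylinder to its outline pixels (signed distance to hull of projected rims)"
    t=np.linspace(0,2*np.pi,90)
    ct=np.array([p for p in ct if p[1]<vmax],float)
    def res(q):
        pts=np.vstack([proj(np.c_[q[0]+r*np.cos(t),q[1]+r*np.sin(t),0*t+z],c) for z in {z0,z1}])
        h=cv2.convexHull(pts.astype(np.float32))
        return [cv2.pointPolygonTest(h,(float(a),float(b)),True)-.3 for a,b in ct]
    s=least_squares(res,x0,diff_step=1e-3,loss='soft_l1',f_scale=.7); return s.x,np.sqrt(np.mean(np.square(s.fun)))
def blob(m,u,v):
    k=cv2.connectedComponents(m.astype(np.uint8),connectivity=4)[1]; b=(k==k[v,u]).astype(np.uint8)
    ct=max(cv2.findContours(b,cv2.RETR_EXTERNAL,cv2.CHAIN_APPROX_NONE)[0],key=len); return ct[:,0]
E
python3 - <<'E'
from h import *
im=cv2.imread('pics/w4.png').astype(int); g=im.mean(2); c=get_calibration('wrist')
S=[]
for u,v in ((320,55),(320,133),(297,203),(320,260)):
    ct=blob(g<65,u,v); S.append(cyl(ct,c,.031,.014,.014,ray('wrist',320,v,.014,c)[:2])); print(S[-1])
d=blob(g>75,320,192); print(cv2.boundingRect(d)); print('die34',cyl(d,c,.017,.014,.028,S[2][0]))
w=(im.min(2)>125)
for u,v,r in ((180,175,.029),(117,75,.011)):
    ct=blob(w,u,v); print(r,cv2.boundingRect(ct),cyl(cv2.convexHull(ct)[:,0],c,r,0,.014,ray('wrist',u,v,.01,c)[:2]))
# the same in top view
E
```

```text
(array([0.6406125 , 0.06807074]), np.float64(2.0038804303577145))
(array([ 0.63472367, -0.00107959]), np.float64(1.8831389141654071))
(array([ 0.62873633, -0.06950191]), np.float64(1.331422009126428))
(array([ 0.62290053, -0.13812576]), np.float64(1.4961359490212625))
(303, 186, 33, 36)
die34 (array([ 0.62927724, -0.06839772]), np.float64(0.44529897455754736))
0.029 (147, 159, 60, 57) (array([ 0.48005475, -0.04241609]), np.float64(0.2955719303824044))
0.011 (90, 60, 32, 28) (array([0.43723743, 0.07134522]), np.float64(0.5287749034181416))
```

die_34 is within about 1.2 mm of the seat centre. Next is die_58 at (0.480,-0.042), which goes to seat 4.

```bash
python3 -m handwheel '[[-3.74,0.65,0,0,0.5],[-3.74,0.65,0,0,0.5],[-3.74,0.65,0,0,0.5],[-3.75,0.65,0,0,0.5],[0,0,-3,0,0.5],[0,0,-5,0,0.5],[0,0,-2.7,0,0.5],[0,0,-0.7,0,0.5],[0,0,0,0,0.5],[0,0,0,0,0.5]]'; python3 -m handwheel '[[0,0,0,0,1],[0,0,0,0,1],[0,0,0,0,1],[0,0,0,0,1],[0,0,0,0,1],[0,0,0,0,1],[0,0,0,0,1]]' 20
```

```text
t: 9.2
tool_pos: [0.4814, -0.0412, 0.2051]
orientation: [2.312, 2.125, 0.002]
force: [0.2, -0.2, 0.6]
opening: 0.0465
gripper_force: 0.0
t: 10.07
tool_pos: [0.4807, -0.0411, 0.2038]
orientation: [2.313, 2.126, 0.0]
force: [-1.0, 0.6, 1.5]
opening: 0.0114
gripper_force: 20.0
```

```bash
python3 -m handwheel '[[0,0,2,0,1],[0,0,3,0,1],[0,0,3,0,1],[3.22,2.23,0,0,1],[3.22,2.23,0,0,1],[3.22,2.23,0,0,1],[3.22,2.23,0,0,1],[3.22,2.23,0,0,1],[0,0,-2.5,0,1],[0,0,0,0,1]]'; python3 -m handwheel '[[0,0,-2,0,1],[0,0,-1.3,0,1],[0,0,-0.4,0,1],[0,0,0,0,1],[0,0,-0.1,0,1],[0,0,-0.1,0,1],[0,0,0,0,1],[0,0,0,0,1]]'
```

```text
t: 11.32
tool_pos: [0.6404, 0.0707, 0.2554]
orientation: [-2.309, -2.124, 0.007]
force: [-1.2, 0.3, -0.1]
opening: 0.0111
gripper_force: 20.0
t: 12.32
tool_pos: [0.6416, 0.0704, 0.2199]
orientation: [2.313, 2.126, 0.0]
force: [0.4, -0.0, -0.3]
opening: 0.0115
gripper_force: 20.0
```

```bash
python3 -m handwheel '[[0,0,-0.1,0,1],[0,0,0,0,1],[0,0,0,0,1]]'; python3 -m handwheel '[[0,0,-0.05,0,1],[0,0,0,0,1],[0,0,0,0,1]]';python3 -m handwheel '[[0,0,-0.05,0,1],[0,0,0,0,1],[0,0,0,0,1]]'
```

```text
t: 12.7
tool_pos: [0.6416, 0.0704, 0.2187]
orientation: [-2.313, -2.126, 0.0]
force: [0.2, 0.3, -0.0]
opening: 0.0118
gripper_force: 20.0
t: 13.08
tool_pos: [0.6416, 0.0704, 0.2183]
orientation: [2.313, 2.126, 0.0]
force: [-0.4, -0.2, -0.4]
opening: 0.0118
gripper_force: 20.0
t: 13.45
tool_pos: [0.6416, 0.0704, 0.2179]
orientation: [2.313, 2.126, 0.0]
force: [-0.3, -0.1, 2.0]
opening: 0.0116
gripper_force: 20.0
```

Touching. Release and lift.

```bash
python3 -m handwheel '[[0,0,0,0,0.9],[0,0,0,0,0.5],[0,0,0,0,0.5],[0,0,0,0,0.5],[0,0,0,0,0.5],[0,0,2,0,0.5],[0,0,4,0,0.5],[0,0,4,0,0.5],[0,0,0,0,0.5],[0,0,0,0,0.5]]'
python3 - <<'E'
from h import *
im=grab('wrist','w5'); c=get_calibration('wrist')
print(proj([(.641,.0704,.014),(.641,.0704,.028),(.635,.0008,.014)],c))
im=grab('top','t5')
E
```

```text
t: 14.7
tool_pos: [0.6416, 0.0704, 0.3185]
orientation: [2.312, 2.126, 0.001]
force: [-0.4, 0.8, -0.6]
opening: 0.0463
gripper_force: 0.0
[[318.94690934 199.67801766]
 [318.9245042  203.61311204]
 [318.81041237 259.01281292]]
```

View pics/w5.png

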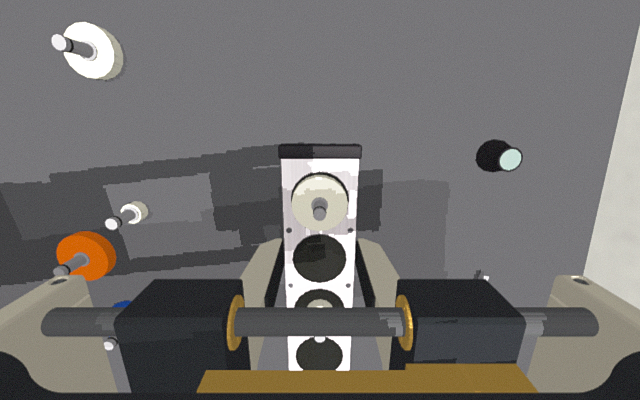

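die_58 is on seat 4 at (320,200), with a dark crescent of seat showing at the top. I measure that offset and die_46, upper left at (93,50).

```bash
python3 - <<'E'
from h import *
im=cv2.imread('pics/w5.png').astype(int); g=im.mean(2); c=get_calibration('wrist')
print('col320',g[165:190,320].round()); print('row200',g[200,286:300].round(),g[200,340:354].round())
cv2.imwrite('pics/c5.png',cv2.resize(im[150:250,270:370].astype(np.uint8),None,fx=6,fy=6,interpolation=cv2.INTER_NEAREST))
for z in(.014,.028): print(z,proj([(.641,.0704+s*r,z) for r in(.029,.031) for s in(1,-1)],c)[:,1])
w=(im.min(2)>125)
for u,v,r in ((105,60,.023),(141,212,.011)):
    ct=blob(w,u,v); print(r,cv2.boundingRect(ct),cyl(cv2.convexHull(ct)[:,0],c,r,0,.014,ray('wrist',u,v,.01,c)[:2]))
E
```

```text
col320 [255. 255. 255. 255. 255. 255. 248.  89.  42.  72. 153. 177. 247. 255.
 254. 237. 233. 235. 235. 235. 235. 235. 237. 235. 213.]
row200 [193. 194. 187. 196. 184. 100. 198. 205. 203. 199. 200. 201. 204. 206.] [199. 202. 199. 200. 204. 203. 194. 108.  76. 237. 255. 255. 255. 255.]
0.014 [172.66372332 225.41068295 170.73022687 227.12191724]
0.028 [175.41021928 230.42622483 173.38766693 232.20590349]
0.023 (63, 21, 60, 59) (array([0.44371454, 0.22808365]), np.float64(0.42991240203756304))
0.011 (120, 201, 28, 23) (array([0.43752976, 0.0715753 ]), np.float64(0.4543198565028938))
```

View pics/c5.png

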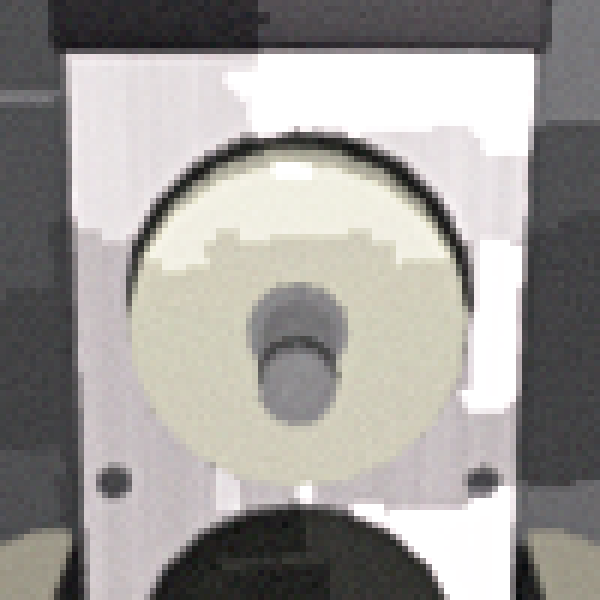

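die_58 is centred within about 1 mm. Next is die_46 at (0.4435,0.2287), which goes to seat 3.

```bash
python3 -m handwheel '[[-3.95,3.17,0,0,0.5],[-3.95,3.17,0,0,0.5],[-3.95,3.17,0,0,0.5],[-3.95,3.17,0,0,0.5],[-3.95,3.15,0,0,0.5],[0,0,-3,0,0.5],[0,0,-5,0,0.5],[0,0,-2.7,0,0.5],[0,0,-0.75,0,0.5],[0,0,0,0,0.5]]'; python3 -m handwheel '[[0,0,0,0,0.6],[0,0,0,0,1],[0,0,0,0,1],[0,0,0,0,1],[0,0,0,0,1],[0,0,0,0,1],[0,0,0,0,1]]' 20
```

```text
t: 16.05
tool_pos: [0.444, 0.2286, 0.203]
orientation: [-2.313, -2.126, 0.002]
force: [-0.8, -0.1, 0.2]
opening: 0.0461
gripper_force: 0.0
t: 16.92
tool_pos: [0.4442, 0.2288, 0.2035]
orientation: [2.313, 2.126, 0.001]
force: [-1.5, -0.5, 4.8]
opening: 0.0111
gripper_force: 20.0
```

```bash
python3 -m handwheel '[[0,0,2,0,1],[0,0,3,0,1],[0,0,3,0,1],[3.2,-3.8,0,0,1],[3.2,-3.8,0,0,1],[3.2,-3.8,0,0,1],[3.2,-3.8,0,0,1],[3.2,-3.8,0,0,1],[3.2,-3.8,0,0,1],[0,0,0,0,1]]'; python3 -m handwheel '[[0,0,-2.5,0,1],[0,0,-2,0,1],[0,0,-1.3,0,1],[0,0,-0.4,0,1],[0,0,0,0,1],[0,0,-0.1,0,1],[0,0,-0.1,0,1],[0,0,0,0,1],[0,0,-0.05,0,1],[0,0,0,0,1]]'
```

```text
t: 18.18
tool_pos: [0.6374, -0.0023, 0.2823]
orientation: [2.316, 2.122, -0.001]
force: [0.2, 0.3, -0.6]
opening: 0.0116
gripper_force: 20.0
t: 19.42
tool_pos: [0.6361, 0.0007, 0.2188]
orientation: [2.313, 2.126, 0.0]
force: [-0.2, 0.4, -0.9]
opening: 0.0114
gripper_force: 20.0
```

```bash
python3 -m handwheel '[[0,0,-0.05,0,1],[0,0,0,0,1],[0,0,0,0,1]]'; python3 -m handwheel '[[0,0,-0.05,0,1],[0,0,0,0,1],[0,0,0,0,1]]'
```

```text
t: 19.8
tool_pos: [0.6361, 0.0007, 0.2182]
orientation: [-2.313, -2.126, 0.0]
force: [-0.1, 0.5, -0.9]
opening: 0.0116
gripper_force: 20.0
t: 20.18
tool_pos: [0.6361, 0.0007, 0.2177]
orientation: [-2.313, -2.126, 0.0]
force: [-0.1, 0.1, -0.5]
opening: 0.0115
gripper_force: 20.0
```

```bash
python3 -m handwheel '[[0,0,-0.05,0,1],[0,0,0,0,1],[0,0,0,0,1]]'; python3 -m handwheel '[[0,0,-0.05,0,1],[0,0,0,0,1],[0,0,0,0,1]]'
```

```text
t: 20.55
tool_pos: [0.6362, 0.0007, 0.2175]
orientation: [2.313, 2.126, 0.0]
force: [-2.6, 0.0, 5.3]
opening: 0.0114
gripper_force: 20.0
t: 20.92
tool_pos: [0.6362, 0.0007, 0.2175]
orientation: [2.313, 2.126, 0.0]
force: [-5.1, -0.3, 8.4]
opening: 0.0114
gripper_force: 20.0
```

```bash
python3 -m handwheel '[[0,0,0.05,0,0.9],[0,0,0,0,0.5],[0,0,0,0,0.5],[0,0,0,0,0.5],[0,0,0,0,0.5],[0,0,2,0,0.5],[0,0,4,0,0.5],[0,0,4,0,0.5],[0,0,0,0,0.5],[0,0,0,0,0.5]]'
python3 - <<'E'
from h import *
im=grab('wrist','w6').astype(int)[:,:,::-1]; g=im.mean(2); c=get_calibration('wrist')
print(proj([(.6351,.0008,.014)],c))
ct=blob(g>75,320,190); print(cv2.boundingRect(ct),cyl(ct,c,.023,.014,.028,(.635,.001)))
ct=blob(g<65,320,176);print(cv2.boundingRect(ct),cyl(ct[ct[:,1]<190],c,.031,.014,.014,(.635,.001)))
w=(im.min(2)>125)
p=proj([(.4377,.072,.014)],c)[0]; print(p)
u,v=int(p[0]),int(p[1])
ct=blob(w,u+3,v); print(cv2.boundingRect(ct),cyl(cv2.convexHull(ct)[:,0],c,.011,0,.014,(.4377,.072)))
E
```

```text
t: 22.18
tool_pos: [0.6361, 0.0007, 0.3181]
orientation: [2.312, 2.126, 0.001]
force: [0.1, -0.5, -0.5]
opening: 0.0466
gripper_force: 0.0
[[318.55002045 199.81362964]]
(297, 179, 45, 46) (array([0.63563246, 0.00109439]), np.float64(0.42100689069381403))
(291, 173, 57, 54) (array([ 0.63531205, -0.00118323]), np.float64(0.343025066227865))
[114.69886026 147.20860377]
(0, 0, 640, 400) (array([0.63699418, 0.00095943]), np.float64(365.91466051186865))
```

View pics/w6.png

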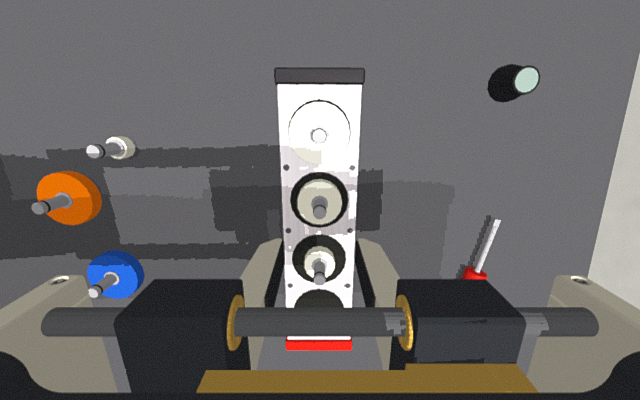

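die_46 on seat 3 is centred within about 1 mm, and die_58 at (319,132) and die_34 at (319,262) stand well. Last is die_22 at (120,148), which goes to seat 1.

```bash
python3 -m handwheel '[[-3.96,1.42,0,0,0.5],[-3.96,1.42,0,0,0.5],[-3.96,1.42,0,0,0.5],[-3.96,1.43,0,0,0.5],[-3.94,1.43,0,0,0.5],[0,0,-3,0,0.5],[0,0,-5,0,0.5],[0,0,-2.7,0,0.5],[0,0,-0.7,0,0.5],[0,0,0,0,0.5]]'; python3 -m handwheel '[[0,0,0,0,0.6],[0,0,0,0,1],[0,0,0,0,1],[0,0,0,0,1],[0,0,0,0,1],[0,0,0,0,1],[0,0,0,0,1]]' 20
```

```text
t: 23.48
tool_pos: [0.4381, 0.0719, 0.2029]
orientation: [-2.312, -2.126, 0.002]
force: [0.2, 1.0, 0.3]
opening: 0.0459
gripper_force: 0.0
t: 24.35
tool_pos: [0.4385, 0.0719, 0.2035]
orientation: [2.313, 2.126, 0.0]
force: [-0.6, -0.3, 3.9]
opening: 0.0117
gripper_force: 20.0
```

```bash
python3 -m handwheel '[[0,0,2,0,1],[0,0,3,0,1],[0,0,3,0,1],[3.08,-3.51,0,0,1],[3.08,-3.51,0,0,1],[3.08,-3.51,0,0,1],[3.08,-3.51,0,0,1],[3.08,-3.51,0,0,1],[3.08,-3.51,0,0,1],[0,0,0,0,1]]'; python3 -m handwheel '[[0,0,-2.5,0,1],[0,0,-2,0,1],[0,0,-1.3,0,1],[0,0,-0.4,0,1],[0,0,0,0,1],[0,0,-0.1,0,1],[0,0,-0.1,0,1],[0,0,0,0,1],[0,0,-0.1,0,1],[0,0,0,0,1]]'; python3 -m handwheel '[[0,0,-0.05,0,1],[0,0,0,0,1],[0,0,0,0,1]]'
```

```text
t: 25.6
tool_pos: [0.6241, -0.1412, 0.2819]
orientation: [-2.315, -2.123, 0.001]
force: [-1.3, 0.1, -0.2]
opening: 0.0115
gripper_force: 20.0
t: 26.85
tool_pos: [0.6231, -0.1387, 0.2181]
orientation: [-2.313, -2.126, 0.0]
force: [0.9, -0.3, -0.1]
opening: 0.0114
gripper_force: 20.0
t: 27.22
tool_pos: [0.6231, -0.1387, 0.2177]
orientation: [2.313, 2.126, -0.0]
force: [-0.4, -0.2, -1.1]
opening: 0.0115
gripper_force: 20.0
```

```bash
python3 -m handwheel '[[0,0,-0.05,0,1],[0,0,0,0,1],[0,0,0,0,1]]'; python3 -m handwheel '[[0,0,-0.05,0,1],[0,0,0,0,1],[0,0,0,0,1]]'
```

```text
t: 27.6
tool_pos: [0.6232, -0.1387, 0.2175]
orientation: [2.313, 2.126, 0.0]
force: [-1.6, 0.6, 2.9]
opening: 0.0116
gripper_force: 20.0
t: 27.98
tool_pos: [0.6232, -0.1387, 0.2175]
orientation: [2.313, 2.126, 0.0]
force: [-3.1, 0.7, 7.0]
opening: 0.0115
gripper_force: 20.0
```

Contact. I release, lift, and back the arm away from the rail for a last look.

```bash
python3 -m handwheel '[[0,0,0.05,0,0.9],[0,0,0,0,0.5],[0,0,0,0,0.5],[0,0,0,0,0.5],[0,0,0,0,0.5],[0,0,2,0,0.5],[0,0,4,0,0.5],[0,0,4,0,0.5],[0,0,0,0,0.5],[0,0,0,0,0.5]]'
python3 - <<'E'
from h import *
im=grab('wrist','w7').astype(int)[:,:,::-1]; g=im.mean(2); c=get_calibration('wrist')
p=proj([(.6227,-.1383,.014)],c)[0]; print(p)
ct=blob(g>75,320,193); print(cv2.boundingRect(ct),cyl(ct,c,.011,.014,.028,(.623,-.138)))
ct=blob(g<65,320,180); print(cv2.boundingRect(ct))
E
python3 -m handwheel '[[-5,-2,1,0,0.5],[-5,-2,1,0,0.5],[-5,-2,1,0,0.5],[0,0,0,0,0.5],[0,0,0,0,0.5]]'
python3 - <<'E'
from h import *
a=read_camera('scene')[:,:,::-1]; b=read_camera('top')[:,:,::-1]
cv2.imwrite('pics/end.png',np.vstack([cv2.resize(a[170:380,170:450],(760,570))[:300*2], ])[:570])
cv2.imwrite('pics/endt.png',cv2.resize(b[120:260,190:470],(800,400),interpolation=cv2.INTER_CUBIC))
E
```

```text
t: 29.22
tool_pos: [0.6231, -0.1387, 0.318]
orientation: [2.312, 2.126, 0.001]
force: [-2.0, -0.2, -0.6]
opening: 0.0464
gripper_force: 0.0
[319.08216141 199.62514044]
(308, 190, 23, 30) (array([ 0.62266981, -0.13976021]), np.float64(1.6413720902727922))
(291, 172, 57, 55)
t: 29.9
tool_pos: [0.473, -0.1986, 0.3465]
orientation: [-2.313, -2.125, -0.0]
force: [1.1, -0.4, 0.4]
opening: 0.0465
gripper_force: 0.0
```

View pics/w7.png

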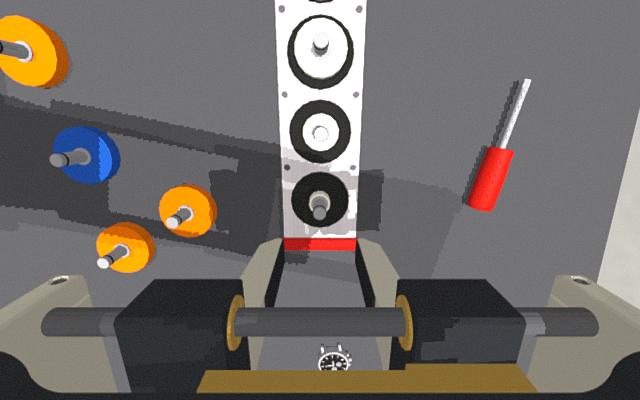

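View pics/end.png

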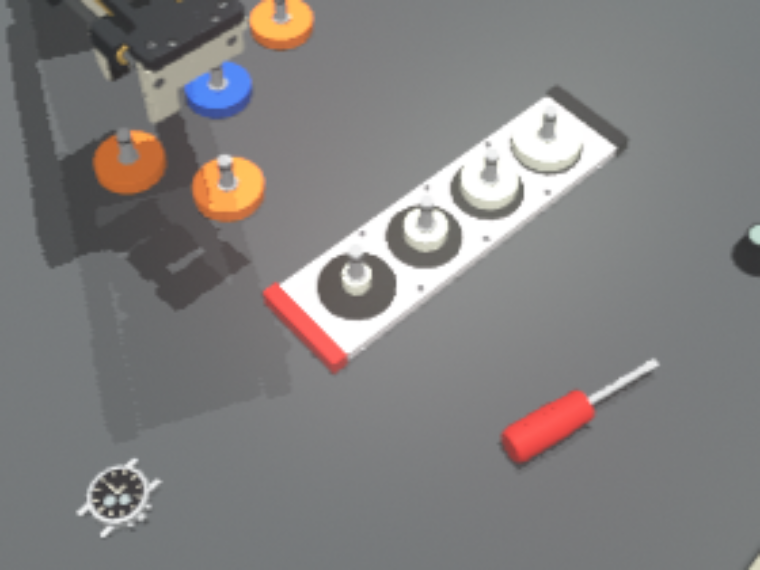

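All four dies stand flat and centred in order from the red cap. die_22's rim top is at row 190 against 189.4 predicted for perfect centring. The watch lies untouched and the arm is clear.

```bash
python3 -c "
from plant import job; print(job.close_job())"
```

```text
the job is handed in; nothing more can be done
None
```

The job is handed in at about 30 s of the 88 s: the dies stand shank up in order 22, 34, 46, 58 mm from the red-capped end (seats 1 to 4), each measured within about 1.2 mm of its seat centre, and the watch was left untouched.

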